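Lock the terminator and hold the board-test fixture closed

ROBOT

A 6-joint arm with a two-finger parallel gripper is mounted at the origin on the work surface. World frame = base frame: x ahead of the robot, y to its left, z up, the work surface at z = 0. Lengths are in m, angles in degrees, forces in N, time in s.
With the tool pointing down it reaches from about 0.4 to 0.825 m from the base axis. Payload 7 kg.
Tool frame: the origin (TCP) lies midway between the tips of the shut fingers; the grasp point (between the pads) lies r.pinch_z behind it (r.pinch_z is the distance from the TCP to the grasp point, in m); z points along the fingers, y is the line along which they close (so a half turn about z gives the same grasp; the last joint's range is limited). The gripper opens to 88 mm and grips with 3 to 60 N. Pads are 19 mm wide; open, the fingers measure 130 mm over their backs; the gripper's body (78 mm by 193 mm) begins 47 mm behind the grasp point.
Start: joints at [-46.518, 20.546, 0.682, 0, -70.136, -16.507], TCP at [0.306, -0.602, 0.227] pointing down, gripper open.
Joint ranges: [-176.03, 176.03], [-82.01, 121.73], [-58.28, 71.71], [-173.87, 95.51], [-174.79, -0.11], [-173.66, 173.66]. Speed limits (degrees/s): [136.94, 136.94, 172.46, 180, 180, 180].

INTERFACE

Orientations are given as [roll, pitch, yaw] about the fixed x, y, z axes, in that order (R = Rz(yaw) Ry(pitch) Rx(roll)).
In Python, from plant import r, optics, job gives the robot as it stands.
- The arm moves only by the shell command python3 -m crank 'ROWS' [FORCE]. ROWS is JSON, a list of rows, each an object with "xyz": the shift along the tool's x, y, z in units of 30 mm (1.0 is 30 mm), a list of three; "delta_rot": the turn, a rotation vector about the tool's x, y, z in degrees, a list of three; "claw": the closure, from 0 (fully open) to 1 (shut). A call has 1 to 20 rows; each row is the pose to reach, as a shift and turn from the pose commanded when the call began, along the tool's axes at that moment; what a row does not reach only later rows make up. A row lasts 1/8 s, in which the tool goes at most 62.5 mm and 10.7 degrees, less where a joint would pass 70% of its speed; a pose out of reach is approached as far as the arm can. A call with a gripper value outside its range is refused whole. The fingers move at their own pace and stop on an object; FORCE is the grip in N (left out, the last holds). Time passes only in rows, so rows that repeat a pose let the fingers close. It gives the time, the measured TCP pose, the force, the opening and the grip force at its end, in the units of the state.
- r.get_state(): the state, without advancing time (a new reading comes with each control period).
- optics.capture(name): name is "scene" or "top" or "wrist"; returns a dict with "img" (480x640x3 uint8, blue, green, red), "fovy" (degrees; the focal length in pixels is half the picture's height over the tangent of half this angle, whatever the lens; pixels are square), "cx", "cy" (the principal point, pixels), "eye" and "rotation" of the camera in the world; the wrist camera has in their place "hand_eye" (4x4, takes a point from camera to tool coordinates, whose origin is the TCP and whose axes are the flange's). Camera axes: x right, y up, looking along -z (the intrinsics and any distortion apply to the point x, -y, -z); pixel columns grow to the right and rows downward; lengths in m; the calibration is good to about 2 mm. A picture is of the moment at which its call begins: read the wrist's pose just before it. There is no depth.
- job.close_job(): hands the job in; it is judged then, once.
The state is a dict: "time_s": time; "joints": joint angles; "qd": joint speeds; "joint_torque": joint torques, N m; "tcp_pos": TCP position; "eef_rot": TCP orientation; "contact_force": force on the tool from outside, world axes, zero at the start; "moment": the same for the moment, N m; "gripper_width": finger opening in m; "gripper_force": force on a finger pad.
Only numpy, scipy, OpenCV 4.12 (cv2) and the standard library are available. Lean on these libraries where they do the work, as an engineer would, in place of code of your own. Each camera call takes 0.05 s, during which the arm holds its last target. There are 200 camera calls.

TASK

Get the board-test fixture ready for a measurement: first turn the brass hex coupling on its side clockwise (seen from above) to its stop, so the terminator is locked. Then pick up the blue upper half by its black grip, set it on the two dowels with orange end over orange end, and press it down against the springs until it sits flush all round on the lower half. Finish while still holding it pressed shut by hand, since the springs push it open when you let go; leave the other things on the bench alone.

Things in the scene. Friction and masses are not known exactly. Their poses are not given: they have to be found in the camera images.
- fixture: Lower fixture half, fixed to the bench: aluminium base plate 120 (x) x 250 (y) x 12 mm, reaching from y = -165 to y = +85 mm, with a grey frame 100 (x) x 150 (y) mm centred on the origin, whose flat rim is 40 mm above the bench. Origin on the bench under the frame's centre, z up. The frame's +y end has an orange band. In the frame lies a green circuit board on springs.
- seat (a point): Centre of the rim plane of the lower half, 40 mm above the bench, axes as the fixture. When closed, the cover's origin is here.
- pin_big (a point): Tip of the big steel dowel, 12 mm diameter, at fixture y = -58 mm, standing 30 mm above the rim; its top 8 mm taper by 3 mm in radius. Tip 70 mm above the bench.
- pin_small (a point): Tip of the small steel dowel, 8 mm diameter, at fixture y = +58 mm (the orange end), same height and taper.
- probe_bed (a joint): How far the sprung board is pushed down, m. 0 = free: its four black posts stand 5 mm above the rim; 0.005 = posts level with the rim (fixture closed). The springs push up with about 5 N at 0 and 13 N at 0.005, more than the cover's weight.
- coupling (a joint): Angle of the hex coupling in rad, grows as it turns clockwise seen from above; starts between 0 and 0.3; 1.4 = hard stop = locked. Turns stiffly (0.05 N m) and stays where it is left. One grasp is enough.
- coupling_grip (a point): Point to grip on the coupling's vertical axis, 64 mm above the bench, at fixture y = -135 mm (x = 0). The brass hex is 22 mm across flats, from 50 to 76 mm above the bench, with a steel cap of 15 mm diameter to 86 mm on top; the post below is 18 mm in diameter. Turns with the hex: its x axis (red mark on its top) is square to a pair of flats, as are the directions 60 and 120 degrees from it. Locked, the red mark points along fixture +y to the red line on the plate.
- cover: Upper fixture half, loose, lying the right way up on the bench: blue plate 100 (x) x 150 (y) x 20 mm, about 0.3 kg, origin at the centre of its underside, z up. Through holes: 14 mm at y = -58 mm for the big dowel, 10 mm at y = +58 mm for the small one, 2 mm wider than the dowels. Orange band at the +y end. On top in the middle a black grip block 18 (x) x 60 (y) mm, from 20 to 62 mm above the underside; pinch it across its 18 mm (along x).
- hole_big (a point): Centre of the cover's big hole at the underside.
- hole_small (a point): Centre of the cover's small hole at the underside.
- spool: Bystander: green solder spool, 52 mm diameter, 32 mm high, origin under its centre.
- heatsink: Bystander: finned aluminium heatsink 36 x 36 x 24 mm, origin under its centre.
- meter: Bystander: yellow multimeter 150 (x) x 75 x 35 mm, lying flat, origin under its centre.
- tray: Bystander: grey parts tray 120 (x) x 90 x 30 mm, origin under its centre.
- adapter: Bystander: black power brick 110 (x) x 50 x 32 mm, origin under its centre.
- driver: Bystander: red-handled screwdriver lying along its x axis.
- spare_board: Bystander: spare green circuit board 120 (x) x 90 mm, parts up to 15 mm high, origin under its centre.
Mind the look-alikes: they are no part of the job. Leave any green or pink look-alike of the cover alone.

How it is judged (in metres and radians):
On the way, in this order (a step that is already met when the one before it is completed fails the run):
1. the coupling is turned clockwise to its stop (value of joint coupling above 1.27 rad), for 0.2 s.
2. the cover is on both dowels, right way round and level, over the lower half (horizontal distance between hole_big and pin_big below 0.004 m and horizontal distance between hole_small and pin_small below 0.004 m and z of cover in the frame of seat below 0.012 m), for 0.1 s.
At the end, for the whole second after the job is handed in: Coupling within 0.15 rad of its stop; both cover holes within 4 mm of their dowels; cover within 2 mm of the rim and level within 0.025 rad, still; sprung bed down over 3 mm; cover and lower half press on each other with over 7 N; fingers still bear on the cover with over 3 N (value of joint coupling above 1.25 rad and horizontal distance between hole_big and pin_big below 0.004 m and horizontal distance between hole_small and pin_small below 0.004 m and z of cover in the frame of seat below 0.002 m and angle between the z axis of cover and the z axis of fixture, either way round below 0.025 rad and value of joint probe_bed above 0.003 m and contact force between cover and fixture above 7 N and contact force between the fingers and cover above 3 N and linear speed of cover below 0.02 m/s); the arm keeps its last pose, push and grip.
It fails at once if a bystander is moved more than 30 mm (distance of any of spool, heatsink, meter, tray, adapter, driver, spare_board from where it was at the start of the episode above 0.03 m).
It also fails if it takes over 51 s, if anything falls off the work surface, if the arm or the gripper's body presses on something with over 40 N, if the wrist force passes 120 N, or if a joint passes its speed limit or range.

## Working session

There is one attempt and no reset: what is moved stays moved. The work goes in short steps, Python scripts to look and compute and a shell command to move; the robot and the scene stay as the last step left them, time stands still between calls to the robot, and variables do not carry over. Pictures are saved under pics/ and viewed, at most 10 in all, crops included, and the job is handed in when it is done.

```bash
ls; mkdir -p pics; python3 - <<'E'
from plant import r, optics, job
import cv2
print(r.get_state(), r.pinch_z)
for n in ("scene","top"):
    c=optics.capture(n); cv2.imwrite(f"pics/{n}0.png",c["img"])
    print({k:v for k,v in c.items() if k!="img"})
E
```

```text
pics
{'time_s': 0.0, 'joints': array([-4.65196025e+01,  2.05911804e+01,  6.33516425e-01, -1.81676302e-02,
       -7.01357090e+01, -1.65070282e+01]), 'qd': array([-0.04706139, -0.01434249, -0.04608221, -0.13434912,  0.08046545,
       -0.09698572]), 'joint_torque': array([ 5.40680285e-04, -5.82723212e+01,  2.93059516e+01,  6.99753016e+00,
        6.66310181e-03, -1.09283790e-04]), 'tcp_pos': array([ 0.30591027, -0.60115524,  0.22562975]), 'eef_rot': array([ 1.79905623e+02, -1.01578265e-02, -1.53032809e+02]), 'contact_force': array([-0.2069862 , -0.12268347, -0.28389724]), 'moment': array([ 0.06645074,  0.03560081, -0.02716157]), 'gripper_force': 0.0, 'gripper_width': 0.08738943749368137} 0.0188
{'fovy': 47.704755302754386, 'cx': 319.86076968754253, 'cy': 235.753413057479, 'eye': array([1.34554172, 0.36917216, 0.83072934]), 'rotation': array([ 50.70625149,  -1.02732789, 114.43618545])}
{'fovy': 43.41021133384653, 'cx': 320.59555392051465, 'cy': 238.64660275882326, 'eye': array([0.27857808, 0.00348894, 1.50391891]), 'rotation': array([  8.00573082,  -0.9533107 , -91.23132801])}
```

View pics/top0.png

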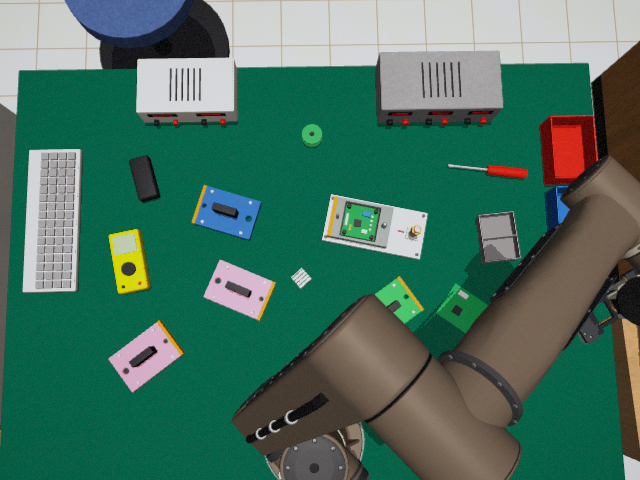

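View pics/scene0.png

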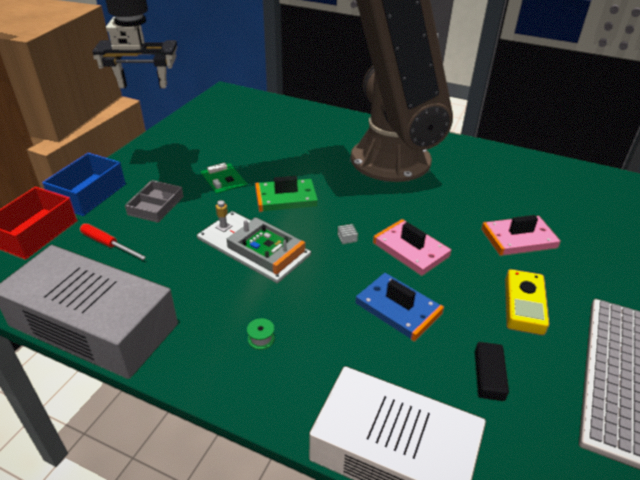

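The cover candidates in the top view are blue (227,211), pink (240,290), pink (146,355) and green (397,300). The blue one fits the description, with its orange band at the left end, around (199,204). The fixture is at about (375,227), orange end on the left, and the hex at about (415,232). I'll enlarge both to confirm.

```bash
python3 - <<'E'
import cv2,numpy as np
i=cv2.imread("pics/top0.png")
a=cv2.resize(i[180:245,185:270],None,fx=6,fy=6,interpolation=cv2.INTER_CUBIC)[:,:480]
b=cv2.resize(i[188:263,317:432],None,fx=6,fy=6,interpolation=cv2.INTER_CUBIC)
im=np.zeros((600,800,3),np.uint8)
s=5
a=cv2.resize(i[183:243,187:267],None,fx=4,fy=4,interpolation=cv2.INTER_CUBIC)
b=cv2.resize(i[190:262,318:432],None,fx=5,fy=5,interpolation=cv2.INTER_CUBIC)
im[:240,:320]=a; im[240:600,:570]=b
cv2.imwrite("pics/crop1.png",im)
E
```

```text
(no output)
```

View pics/crop1.png

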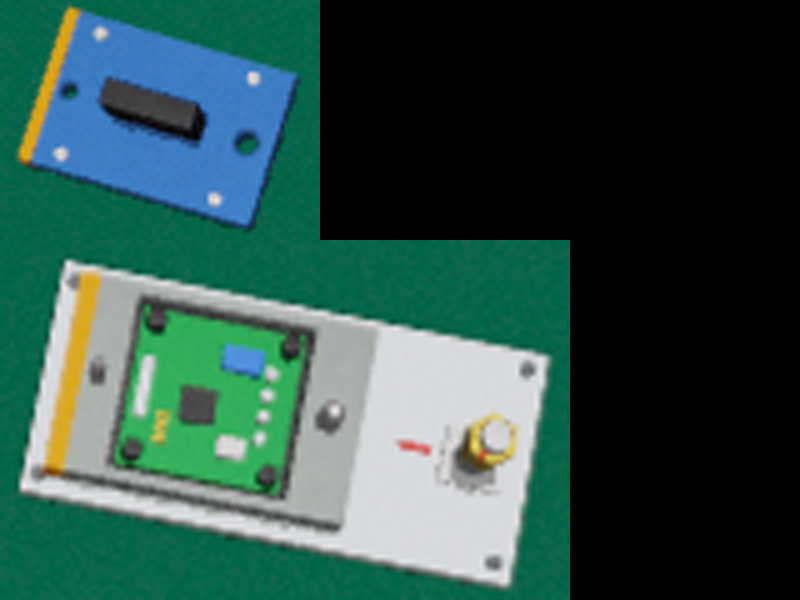

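The crop confirms it: blue cover with small hole at crop (69,90), near the orange band, and big hole at (246,142). The fixture has its orange end at left, dowel tips at about (98,365) and (334,408), and hex cap (496,432) with the red mark at (482,455).

```bash
cat > h.py <<'E'
import numpy as np, cv2
from scipy.spatial.transform import Rotation as R
from scipy.optimize import least_squares
def cam(c, st=None):
    """returns eye, Rot(cam->world), f, cx, cy"""
    f=240/np.tan(np.radians(c["fovy"]/2))
    if "eye" in c: e=np.array(c["eye"]); M=R.from_euler("xyz",c["rotation"],degrees=True).as_matrix()
    else:
        H=np.array(c["hand_eye"]); T=R.from_euler("xyz",st["eef_rot"],degrees=True).as_matrix()
        M=T@H[:3,:3]; e=T@H[:3,3]+st["tcp_pos"]
    return e,M,f,c["cx"],c["cy"]
def proj(C,P):
    e,M,f,cx,cy=C; p=(np.atleast_2d(P)-e)@M
    return np.c_[cx+f*p[:,0]/-p[:,2], cy-f*p[:,1]/-p[:,2]]
def ray(C,uv,z):
    e,M,f,cx,cy=C; uv=np.atleast_2d(uv).astype(float)
    d=np.c_[(uv[:,0]-cx)/f,-(uv[:,1]-cy)/f,-np.ones(len(uv))]@M.T
    return e+d*((z-e[2])/d[:,2])[:,None]
def pl(q,P):
    P=np.atleast_2d(P); c,s=np.cos(q[2]),np.sin(q[2])
    return np.c_[q[0]+c*P[:,0]-s*P[:,1], q[1]+s*P[:,0]+c*P[:,1], P[:,2]]
def fit(obs,q0):
    """obs: list of (C, P local Nx3, uv Nx2); pose x,y,yaw(rad)"""
    g=lambda q: np.concatenate([(proj(C,pl(q,P))-uv).ravel() for C,P,uv in obs])
    s=least_squares(g,q0,loss="soft_l1"); return s.x, g(s.x).reshape(-1,2)
E
cat > m1.py <<'E'
from h import *
from plant import r, optics, job
C=cam(optics.capture("top"))
up=lambda X,s,o:(np.array(X,float)+.5)/s-.5+o
m=1e-3
Pc=np.array([[0,58,20],[0,-58,20],[-50,75,20],[50,75,20],[50,-75,20]])*m
uc=up([[69,90],[246,142],[20,160],[70,8],[297,74]],4,[187,183])
q,e=fit([(C,Pc,uc)],[.6,.3,1.3]); print("cover",q[:2],np.degrees(q[2]),e.round(1).tolist())
Pf=np.array([[60,85,12],[60,-165,12],[-60,-165,12],[-60,85,12],[50,75,40],[-50,75,40],[0,-58,70],[0,58,70]])*m
uf=up([[67,262],[549,354],[510,585],[22,490],[84,272],[45,470],[334,408],[98,367]],5,[318,190])-[0,48]
q,e=fit([(C,Pf,uf)],[.6,-.1,1.3]); print("fix",q[:2],np.degrees(q[2]),e.round(1).tolist())
g=pl(q,[[0,-.135,.064]]);print("coupling",g)
cap=ray(C,up([[496,434]],5,[318,142]),.086);mk=ray(C,up([[482,455]],5,[318,142]),.076)
print(cap,mk,"mark dir",np.degrees(np.arctan2(*(mk-cap)[0,1::-1])))
s=r.get_state();print(s["tcp_pos"],s["eef_rot"])
E
python3 m1.py
```

```text
cover [0.55904074 0.20814333] -17.437898769007663 [[0.2, 0.2], [0.4, 0.1], [-0.2, -0.3], [-0.4, -0.0], [0.1, 0.1]]
fix [ 0.52541549 -0.12372136] -12.007497099583333 [[-0.6, -0.2], [0.4, -0.1], [0.4, 0.2], [-0.5, 0.4], [-0.4, 0.0], [-0.1, -0.4], [0.4, 0.4], [0.4, -0.4]]
coupling [[ 0.49733013 -0.25576761  0.064     ]]
[[ 0.49777053 -0.25457248  0.086     ]] [[ 0.48924006 -0.24920335  0.076     ]] mark dir 147.81349535134484
[ 0.30599916 -0.60127407  0.22585181] [ 1.79930776e+02 -6.40819644e-03 -1.53030287e+02]
```

```bash
cat > go.py <<'E'
# usage: go.py x y z yaw  -> tool-frame shift (30 mm units) and turn from the present pose
import sys; from h import *; from plant import r
s=r.get_state(); t=np.array(list(map(float,sys.argv[1:5])))
T=R.from_euler("xyz",s["eef_rot"],degrees=True); G=R.from_euler("xyz",[180,0,t[3]],degrees=True)
print("now",s["time_s"],s["tcp_pos"].round(4),s["eef_rot"].round(2),s["contact_force"].round(1),s["joints"].round(1))
print("xyz",(T.inv().apply(t[:3]-s["tcp_pos"])/.03).round(3),"rot",(T.inv()*G).as_rotvec(degrees=True).round(2))
E
python3 go.py .4973 -.2558 .25 -122
```

```text
now 0.15 [ 0.306  -0.6013  0.2259] [ 1.7993e+02 -1.0000e-02 -1.5303e+02] [ 0.   0.1 -0.4] [-46.5  20.6   0.6  -0.  -70.1 -16.5]
xyz [-10.906   7.372  -0.797] rot [ 7.000e-02  1.000e-02 -3.103e+01]
```

```bash
python3 -m crank '[{"xyz":[-1.6,1.1,-0.8],"delta_rot":[0,0,-4],"claw":0},{"xyz":[-3.2,2.1,-0.8],"delta_rot":[0,0,-9],"claw":0},{"xyz":[-4.8,3.2,-0.8],"delta_rot":[0,0,-14],"claw":0},{"xyz":[-6.4,4.3,-0.8],"delta_rot":[0,0,-19],"claw":0},{"xyz":[-8,5.4,-0.8],"delta_rot":[0,0,-24],"claw":0},{"xyz":[-9.6,6.5,-0.8],"delta_rot":[0,0,-28],"claw":0},{"xyz":[-10.5,7.1,-0.8],"delta_rot":[0,0,-31],"claw":0},{"xyz":[-10.9,7.37,-0.8],"delta_rot":[0,0,-31],"claw":0},{"xyz":[-10.9,7.37,-0.8],"delta_rot":[0,0,-31],"claw":0},{"xyz":[-10.9,7.37,-0.8],"delta_rot":[0,0,-31],"claw":0},{"xyz":[-10.9,7.37,-0.8],"delta_rot":[0,0,-31],"claw":0}]' 20
cat > snap.py <<'E'
import sys; from h import *; from plant import r, optics; import pickle
n=sys.argv[1]; s=r.get_state(); c=optics.capture("wrist"); cv2.imwrite(f"pics/{n}.png",c["img"])
pickle.dump((s,c),open(n+".pkl","wb")); C=cam(c,s); print(s["tcp_pos"],s["eef_rot"],s["joints"].round(1),C[0],C[1].round(2).tolist(),C[2:])
E
python3 snap.py w1
```

```text
time_s: 1.52
tcp_pos: [0.4968, -0.2571, 0.2505]
eef_rot: [180.0, -0.0, -122.1]
contact_force: [-0.1, -0.3, 0.4]
gripper_width: 0.0874
gripper_force: 0.0
[ 0.49675847 -0.25707721  0.25049735] [ 1.79989931e+02 -9.75949142e-03 -1.22118557e+02] [ -7.3   8.8 -12.    0.  -69.2 -24.8] [ 0.4564797  -0.31822728  0.40879637] [[-0.85, -0.51, -0.15], [0.53, -0.82, -0.23], [-0.0, -0.27, 0.96]] (np.float64(345.6812357837129), 320.1983529097028, 238.04212970931192)
```

View pics/w1.png

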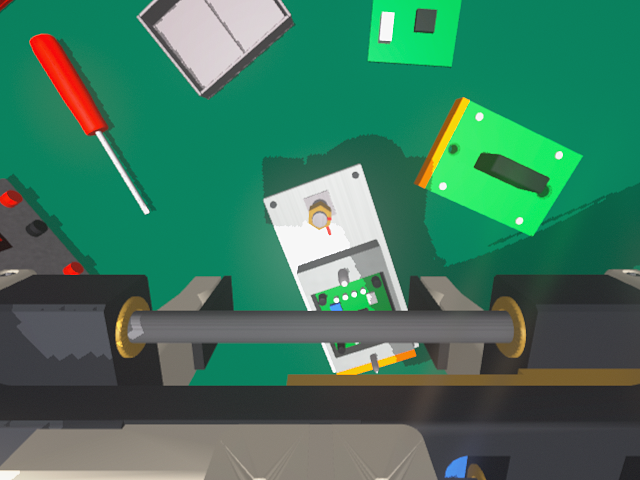

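The wrist view shows the fixture: plate corners at (264,200) and (361,165), hex cap at (320,214), red mark on the hex's lower right. I'll check the projections and enlarge the hex.

```bash
python3 - <<'E'
from h import *; import pickle
s,c=pickle.load(open("w1.pkl","rb")); C=cam(c,s); m=1e-3
q=[.5254,-.1237,np.radians(-12.0)]
P=np.array([[60,-165,12],[-60,-165,12],[50,-75,40],[-50,-75,40],[0,-58,70],[0,58,70],[0,-135,86]])*m
print(proj(C,pl(q,P)).round(1).tolist()); print([k for k in c if k!="img"])
i=cv2.resize(c["img"][155:285,255:415],None,fx=5,fy=4.6,interpolation=cv2.INTER_CUBIC)
cv2.imwrite("pics/w1c.png",cv2.resize(c["img"][160:280,258:418],None,fx=5,fy=5,interpolation=cv2.INTER_CUBIC))
E
```

```text
[[261.7, 200.7], [360.2, 164.3], [296.3, 275.1], [379.8, 246.4], [344.2, 284.7], [377.3, 372.8], [319.1, 221.5]]
['fovy', 'cx', 'cy', 'hand_eye']
```

View pics/w1c.png

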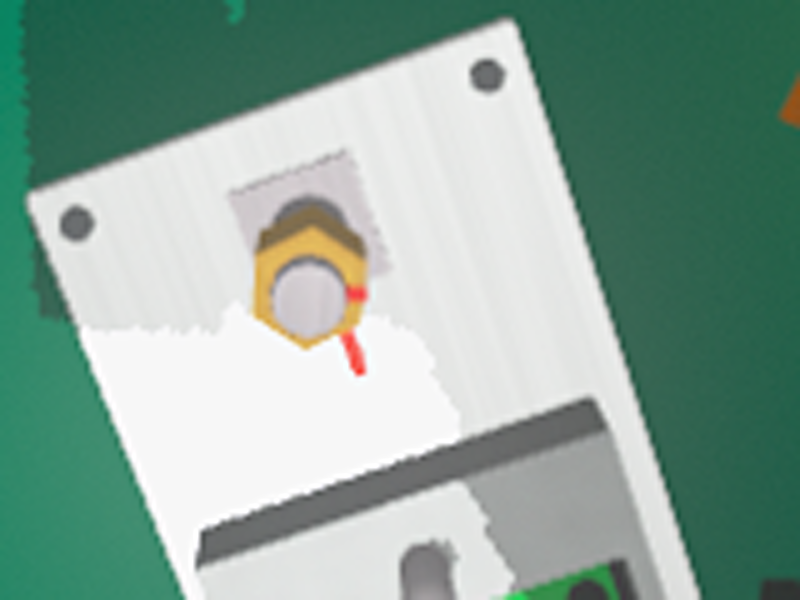

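```bash
python3 - <<'E'
from h import *; import pickle
s,c=pickle.load(open("w1.pkl","rb")); C=cam(c,s); m=1e-3
up=lambda X:(np.array(X,float)+.5)/5-.5+[258,160]
V=ray(C,up([[308,225],[368,258],[361,322],[306,348],[254,314],[257,253]]),.076)[:,:2]
ctr=V.mean(0); d=V-ctr; a=np.degrees(np.arctan2(d[:,1],d[:,0])); print(ctr,np.hypot(*d.T)*1e3,a%60-30)
mk=ray(C,up([[357,294]]),.076)[0,:2]; cap=ray(C,up([[310,299]]),.086)
print(cap,mk,np.degrees(np.arctan2(*(mk-ctr)[::-1])))
P=np.array([[60,-165,12],[-60,-165,12],[50,-75,40],[-50,-75,40]])*m
q,e=fit([(C,P,up([[27,195],[513,18],[195,566],[607,430]]))],[.5254,-.1237,-.21]);print(q[:2],np.degrees(q[2]),e.round(1).tolist(),pl(q,[[0,-.135,0]]))
E
python3 go.py .4978 -.2555 .12 -119
```

```text
[ 0.49590179 -0.25745691] [12.33075799 12.92572992 12.47904169 12.39747668 12.1624182  12.22657114] [28.76465814 24.5355764  23.35299773 25.09335778 24.54323631 24.17015275]
[[ 0.49580564 -0.25719392  0.086     ]] [ 0.48864799 -0.25123879] 139.39614120612435
[ 0.52532106 -0.12534005] -12.514747489849048 [[-1.0, -0.0], [0.7, -0.2], [-0.7, 0.6], [0.8, -0.2]] [[ 0.49606779 -0.25713249  0.        ]]
now 1.575 [ 0.4968 -0.257   0.2505] [ 1.7999e+02 -1.0000e-02 -1.2211e+02] [ 0.4 -0.4 -0.8] [ -7.3   8.8 -12.    0.  -69.2 -24.8]
xyz [-6.10e-02 -2.00e-03  4.35e+00] rot [ 0.01 -0.01 -3.11]
```

```bash
python3 go.py .4963 -.2566 .045 -125; python3 -m crank '[{"xyz":[0,-0.03,1.5],"delta_rot":[0,0,2.9],"claw":0},{"xyz":[0,-0.03,3],"delta_rot":[0,0,2.9],"claw":0},{"xyz":[0,-0.03,4.5],"delta_rot":[0,0,2.9],"claw":0},{"xyz":[0,-0.03,5.6],"delta_rot":[0,0,2.9],"claw":0},{"xyz":[0,-0.03,6.4],"delta_rot":[0,0,2.9],"claw":0},{"xyz":[0,-0.03,6.85],"delta_rot":[0,0,2.9],"claw":0},{"xyz":[0,-0.03,6.85],"delta_rot":[0,0,2.9],"claw":0.4},{"xyz":[0,-0.03,6.85],"delta_rot":[0,0,2.9],"claw":0.8},{"xyz":[0,-0.03,6.85],"delta_rot":[0,0,2.9],"claw":1},{"xyz":[0,-0.03,6.85],"delta_rot":[0,0,2.9],"claw":1},{"xyz":[0,-0.03,6.85],"delta_rot":[0,0,2.9],"claw":1},{"xyz":[0,-0.03,6.85],"delta_rot":[0,0,2.9],"claw":1},{"xyz":[0,-0.03,6.85],"delta_rot":[0,0,2.9],"claw":1}]' 25; python3 go.py .4963 -.2566 .045 -196
```

```text
now 1.575 [ 0.4968 -0.257   0.2505] [ 1.7999e+02 -1.0000e-02 -1.2211e+02] [ 0.4 -0.4 -0.8] [ -7.3   8.8 -12.    0.  -69.2 -24.8]
xyz [-4.00e-03  2.00e-02  6.85e+00] rot [ 0.01 -0.01  2.89]
time_s: 3.2
tcp_pos: [0.498, -0.2567, 0.0451]
eef_rot: [180.0, -0.0, -124.9]
contact_force: [-0.5, 0.4, -0.6]
gripper_width: 0.0231
gripper_force: 0.0
now 3.2 [ 0.498  -0.2567  0.0451] [ 180.     -0.   -124.92] [-0.5  0.4 -0.6] [ -7.2  20.5 -26.6   0.  -43.  -27.7]
xyz [0.031 0.048 0.002] rot [ 0.   -0.   71.08]
```

```bash
python3 -m crank '[{"xyz":[0.03,0.05,0],"delta_rot":[0,0,0],"claw":1},{"xyz":[0.03,0.05,0],"delta_rot":[0,0,0],"claw":1},{"xyz":[0.03,0.05,0],"delta_rot":[0,0,0],"claw":1},{"xyz":[0.03,0.05,0],"delta_rot":[0,0,0],"claw":1}]'; python3 -m crank '[{"xyz":[0,0,0],"delta_rot":[0,0,6],"claw":1},{"xyz":[0,0,0],"delta_rot":[0,0,13],"claw":1},{"xyz":[0,0,0],"delta_rot":[0,0,20],"claw":1},{"xyz":[0,0,0],"delta_rot":[0,0,27],"claw":1},{"xyz":[0,0,0],"delta_rot":[0,0,34],"claw":1},{"xyz":[0,0,0],"delta_rot":[0,0,41],"claw":1},{"xyz":[0,0,0],"delta_rot":[0,0,48],"claw":1},{"xyz":[0,0,0],"delta_rot":[0,0,55],"claw":1},{"xyz":[0,0,0],"delta_rot":[0,0,60],"claw":1},{"xyz":[0,0,0],"delta_rot":[0,0,63],"claw":1},{"xyz":[0,0,0],"delta_rot":[0,0,66],"claw":1},{"xyz":[0,0,0],"delta_rot":[0,0,66],"claw":1}]'; python3 -c "
from plant import r;s=r.get_state();print(s['moment'],s['joints'],s['eef_rot'])"
```

```text
time_s: 3.7
tcp_pos: [0.4982, -0.2567, 0.0451]
eef_rot: [-179.8, 0.1, -124.9]
contact_force: [6.5, -0.8, -5.8]
gripper_width: 0.0217
gripper_force: 25.0
time_s: 5.2
tcp_pos: [0.4987, -0.2579, 0.0452]
eef_rot: [-179.9, 0.2, 169.1]
contact_force: [6.8, -9.3, -10.1]
gripper_width: 0.0217
gripper_force: 25.0
[-3.48116015 -2.66449401 -0.01914761] [ -7.31042321  20.43233809 -26.67132167   0.11684454 -42.65957542
 -93.71229079] [-179.93595906    0.24135803  169.06318395]
```

```bash
python3 -m crank '[{"xyz":[0,0,0],"delta_rot":[0,0,1.5],"claw":1},{"xyz":[0,0,0],"delta_rot":[0,0,3],"claw":1},{"xyz":[0,0,0],"delta_rot":[0,0,4],"claw":1},{"xyz":[0,0,0],"delta_rot":[0,0,4],"claw":1}]'; python3 -c "
from plant import r;s=r.get_state();print(s['moment'],s['joints'][5],s['joint_torque'],s['eef_rot'])"
```

```text
time_s: 5.7
tcp_pos: [0.4983, -0.2578, 0.0452]
eef_rot: [-179.9, 0.2, 165.2]
contact_force: [6.1, -9.0, -7.3]
gripper_width: 0.022
gripper_force: 25.0
[-3.41877849 -2.17310415  0.56688807] -97.63809164174465 [  2.45888069 -53.3896637   18.8266325    2.60757633  -2.61040896
  -0.69128372] [-179.92972836    0.19774218  165.16357296]
```

```bash
python3 -m crank '[{"xyz":[0,0,0],"delta_rot":[0,0,0],"claw":0.7},{"xyz":[0,0,0],"delta_rot":[0,0,0],"claw":0.4},{"xyz":[0,0,0],"delta_rot":[0,0,0],"claw":0},{"xyz":[0,0,0],"delta_rot":[0,0,0],"claw":0},{"xyz":[0,0,0],"delta_rot":[0,0,0],"claw":0},{"xyz":[0,0,-1.2],"delta_rot":[0,0,0],"claw":0},{"xyz":[0,0,-2.7],"delta_rot":[0,0,0],"claw":0},{"xyz":[0,0,-4.2],"delta_rot":[0,0,-10],"claw":0},{"xyz":[0,0,-5.7],"delta_rot":[0,0,-20],"claw":0},{"xyz":[0,0,-6.7],"delta_rot":[0,0,-30],"claw":0},{"xyz":[0,0,-6.7],"delta_rot":[0,0,-40],"claw":0},{"xyz":[0,0,-6.7],"delta_rot":[0,0,-50],"claw":0},{"xyz":[0,0,-6.7],"delta_rot":[0,0,-60],"claw":0},{"xyz":[0,0,-6.7],"delta_rot":[0,0,-70],"claw":0},{"xyz":[0,0,-6.7],"delta_rot":[0,0,-80],"claw":0},{"xyz":[0,0,-6.7],"delta_rot":[0,0,-87.4],"claw":0},{"xyz":[0,0,-6.7],"delta_rot":[0,0,-87.4],"claw":0},{"xyz":[0,0,-6.7],"delta_rot":[0,0,-87.4],"claw":0}]'; python3 go.py .559 .208 .25 -107.4
```

```text
time_s: 7.95
tcp_pos: [0.4962, -0.2565, 0.246]
eef_rot: [180.0, 0.0, -107.7]
contact_force: [0.1, 0.2, 0.1]
gripper_width: 0.0879
gripper_force: 0.0
now 7.95 [ 0.4962 -0.2565  0.246 ] [ 179.99    0.   -107.69] [0.1 0.2 0.1] [ -7.3   8.9 -12.5  -0.  -68.6 -10.4]
xyz [-15.387   2.711  -0.132] rot [ 0.01  0.   -0.29]
```

```bash
python3 go.py .537 -.055 .25 -102; python3 go.py .58 .273 .25 -107.4;python3 -m crank '[{"xyz":[-1.7,0.2,-0.13],"delta_rot":[0,0,0],"claw":0},{"xyz":[-3.4,0.4,-0.13],"delta_rot":[0,0,-2],"claw":0},{"xyz":[-5,0.6,-0.13],"delta_rot":[0,0,-5],"claw":0},{"xyz":[-6.2,0.7,-0.13],"delta_rot":[0,0,-5.7],"claw":0},{"xyz":[-6.8,0.72,-0.13],"delta_rot":[0,0,-5.7],"claw":0},{"xyz":[-6.8,0.72,-0.13],"delta_rot":[0,0,-5.7],"claw":0},{"xyz":[-6.8,0.72,-0.13],"delta_rot":[0,0,-5.7],"claw":0}]'; python3 snap.py w2;python3 go.py .58 .273 .25 -107.4
```

```text
now 7.95 [ 0.4962 -0.2565  0.246 ] [ 179.99    0.   -107.69] [0.1 0.2 0.1] [ -7.3   8.9 -12.5  -0.  -68.6 -10.4]
xyz [-6.812  0.746 -0.132] rot [ 0.01  0.   -5.69]
now 7.95 [ 0.4962 -0.2565  0.246 ] [ 179.99    0.   -107.69] [0.1 0.2 0.1] [ -7.3   8.9 -12.5  -0.  -68.6 -10.4]
xyz [-17.664   2.702  -0.132] rot [ 0.01  0.   -0.29]
time_s: 8.82
tcp_pos: [0.537, -0.0561, 0.2499]
eef_rot: [180.0, -0.0, -101.9]
contact_force: [-0.5, 0.6, -0.8]
gripper_width: 0.0873
gripper_force: 0.0
[ 0.53695235 -0.05609526  0.24987617] [ 1.79982292e+02 -1.40946341e-02 -1.01884963e+02] [ 14.8   6.9 -14.3   0.  -68.8 -26.7] [ 0.52063704 -0.1269009   0.40818079] [[-0.98, -0.2, -0.06], [0.21, -0.94, -0.27], [-0.0, -0.27, 0.96]] (np.float64(345.6812357837129), 320.1983529097028, 238.04212970931192)
now 8.875 [ 0.5369 -0.0563  0.2499] [ 1.7999e+02 -1.0000e-02 -1.0191e+02] [ 0.7 -0.3  0.3] [ 14.8   6.9 -14.3   0.  -68.8 -26.7]
xyz [-1.1037e+01  8.6000e-01 -5.0000e-03] rot [ 0.01 -0.01  5.49]
```

View pics/w2.png

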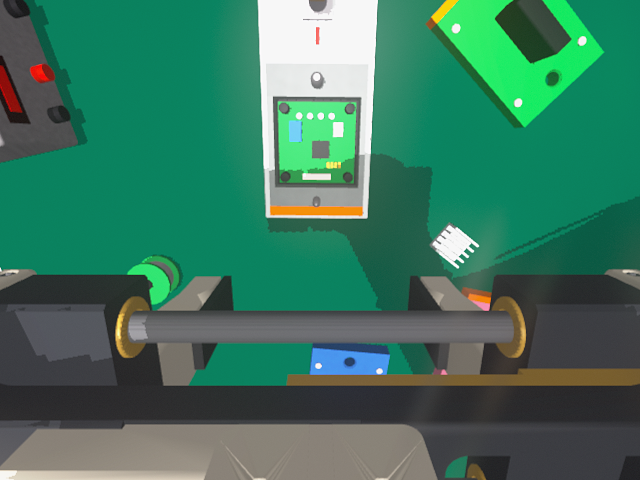

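The fixture is fully visible. The big dowel tip is near (317,77), the small one near (317,201), and the orange edge is at rows 207–217. Next I'll look at the cover the same way.

```bash
python3 -m crank '[{"xyz":[-1.8,0.1,0],"delta_rot":[0,0,1],"claw":0},{"xyz":[-3.6,0.3,0],"delta_rot":[0,0,2],"claw":0},{"xyz":[-5.4,0.4,0],"delta_rot":[0,0,3],"claw":0},{"xyz":[-7.2,0.6,0],"delta_rot":[0,0,4],"claw":0},{"xyz":[-9,0.7,0],"delta_rot":[0,0,5.5],"claw":0},{"xyz":[-10.4,0.86,0],"delta_rot":[0,0,5.5],"claw":0},{"xyz":[-11,0.86,0],"delta_rot":[0,0,5.5],"claw":0},{"xyz":[-11,0.86,0],"delta_rot":[0,0,5.5],"claw":0},{"xyz":[-11,0.86,0],"delta_rot":[0,0,5.5],"claw":0}]'; python3 snap.py w3; python3 - <<'E'
import cv2,numpy as np
a=cv2.imread("pics/w2.png")[50:225,255:385]; b=cv2.imread("pics/w3.png")[60:235,250:386]
im=np.zeros((525,798,3),np.uint8); im[:,:390]=cv2.resize(a,None,fx=3,fy=3,interpolation=cv2.INTER_CUBIC); im[:,390:]=cv2.resize(b,None,fx=3,fy=3,interpolation=cv2.INTER_CUBIC)
cv2.imwrite("pics/w23.png",im)
E
```

```text
time_s: 10.0
tcp_pos: [0.5796, 0.2714, 0.25]
eef_rot: [180.0, -0.0, -107.4]
contact_force: [-0.5, -0.4, -0.0]
gripper_width: 0.088
gripper_force: 0.0
[0.57960712 0.27144868 0.24995373] [ 1.79989947e+02 -2.00489696e-02 -1.07397891e+02] [ 42.5  16.5  -2.    0.  -71.5 -59.9] [0.55643795 0.20244689 0.40826601] [[-0.95, -0.29, -0.08], [0.3, -0.92, -0.26], [-0.0, -0.27, 0.96]] (np.float64(345.6812357837129), 320.1983529097028, 238.04212970931192)
```

View pics/w23.png

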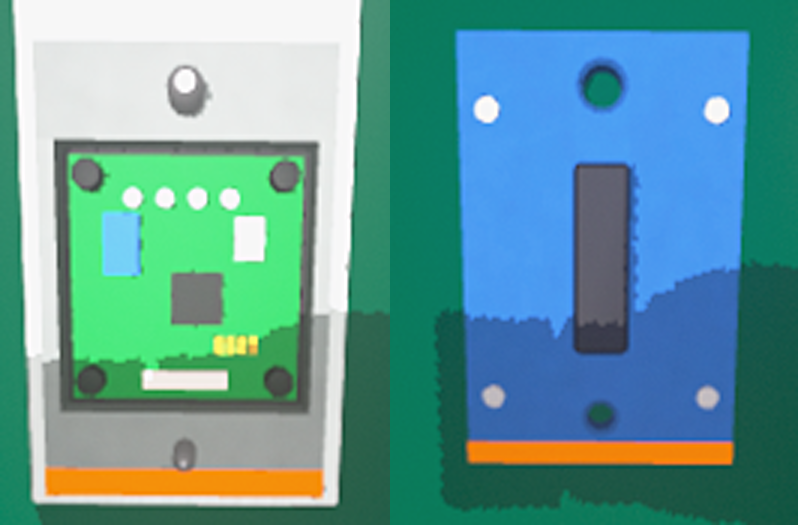

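```bash
cat > m2.py <<'E'
from h import *; import pickle
m=1e-3; up=lambda X,o:(np.array(X,float)+.5)/3-.5+np.array(o)
s,c=pickle.load(open("w2.pkl","rb")); C=cam(c,s)
P=np.array([[50,-75,40],[-50,-75,40],[50,75,40],[-50,75,40],[0,-58,70],[0,58,70]])*m
q,e=fit([(C,P,up([[34,42],[339,42],[46,496],[325,496],[185,80],[184,444]],[255,50]))],[.5254,-.1237,-.21]);print("fix",q[:2].round(4),np.degrees(q[2]),e.round(1).tolist())
s,c=pickle.load(open("w3.pkl","rb")); C=cam(c,s)
P=np.array([[50,-75,20],[-50,-75,20],[50,75,20],[-50,75,20],[0,-58,20],[0,58,20]])*m
q,e=fit([(C,P,up([[67,31],[359,31],[78,463],[343,463],[213,86],[210,414]],[250,60]))],[.559,.208,-.3]);print("cov",q[:2].round(4),np.degrees(q[2]),e.round(1).tolist())
E
python3 m2.py; python3 go.py .559 .208 .023 -107.4
```

```text
fix [ 0.525  -0.1251] -12.092925327710999 [[-1.0, -0.8], [0.6, -0.4], [0.5, -0.2], [-0.5, 0.1], [-0.0, 0.3], [0.2, 6.7]]
cov [0.5583 0.2075] -17.675390856219153 [[-0.1, -0.1], [-0.0, 0.4], [0.5, -0.6], [-0.4, -0.2], [-0.2, -0.3], [0.3, 1.2]]
now 10.05 [0.5796 0.2714 0.2501] [ 180.     -0.   -107.41] [ 0.9 -1.1  0.5] [ 42.5  16.5  -2.    0.  -71.5 -59.9]
xyz [2.221 0.023 7.571] rot [ 0.   -0.   -0.01]
```

```bash
python3 -m crank '[{"xyz":[1.2,0.02,1],"delta_rot":[0,0,0.1],"claw":0},{"xyz":[2.24,0.02,2.5],"delta_rot":[0,0,0.1],"claw":0},{"xyz":[2.24,0.02,4],"delta_rot":[0,0,0.1],"claw":0},{"xyz":[2.24,0.02,5.5],"delta_rot":[0,0,0.1],"claw":0.2},{"xyz":[2.24,0.02,6.5],"delta_rot":[0,0,0.1],"claw":0.4},{"xyz":[2.24,0.02,7.2],"delta_rot":[0,0,0.1],"claw":0.4},{"xyz":[2.24,0.02,7.5],"delta_rot":[0,0,0.1],"claw":0.4},{"xyz":[2.24,0.02,7.55],"delta_rot":[0,0,0.1],"claw":0.4},{"xyz":[2.24,0.02,7.55],"delta_rot":[0,0,0.1],"claw":0.4}]' 60; python3 go.py .559 .2075 .0235 -107.5
```

```text
time_s: 11.18
tcp_pos: [0.5595, 0.2089, 0.0244]
eef_rot: [-179.9, 0.1, -107.4]
contact_force: [0.8, 0.5, 0.4]
gripper_width: 0.0525
gripper_force: 0.0
now 11.175 [0.5595 0.2089 0.0244] [-1.7995e+02  6.0000e-02 -1.0743e+02] [0.8 0.5 0.4] [ 39.2  24.8 -22.8   0.  -42.3 -56.7]
xyz [0.05  0.001 0.031] rot [-0.05  0.06  0.07]
```

Everything lines up, so I'll close on the grip and lift slightly.

```bash
python3 -m crank '[{"xyz":[0.05,0,0.02],"delta_rot":[0,0,0],"claw":0.6},{"xyz":[0.05,0,0.02],"delta_rot":[0,0,0],"claw":0.8},{"xyz":[0.05,0,0.02],"delta_rot":[0,0,0],"claw":1},{"xyz":[0.05,0,0.02],"delta_rot":[0,0,0],"claw":1},{"xyz":[0.05,0,0.02],"delta_rot":[0,0,0],"claw":1},{"xyz":[0.05,0,0.02],"delta_rot":[0,0,0],"claw":1},{"xyz":[0.05,0,0.02],"delta_rot":[0,0,0],"claw":1},{"xyz":[0.05,0,0.02],"delta_rot":[0,0,0],"claw":1}]' 60; python3 go.py .559 .2075 .0235 -107.5
```

```text
time_s: 12.18
tcp_pos: [0.5586, 0.2075, 0.023]
eef_rot: [-180.0, 0.0, -107.4]
contact_force: [0.3, 0.6, 2.7]
gripper_width: 0.018
gripper_force: 60.0
now 12.175 [0.5586 0.2075 0.023 ] [-1.7999e+02  1.0000e-02 -1.0742e+02] [0.3 0.6 2.7] [ 39.2  24.9 -23.    0.  -42.1 -56.6]
xyz [-0.005 -0.012 -0.017] rot [-0.01  0.01  0.08]
```

```bash
python3 go.py .526 -.1253 .135 -102.1; python3 -m crank '[{"xyz":[0,0,-0.5],"delta_rot":[0,0,0],"claw":1},{"xyz":[0,0,-1.5],"delta_rot":[0,0,0],"claw":1},{"xyz":[0,0,-3],"delta_rot":[0,0,0],"claw":1},{"xyz":[0,0,-4.2],"delta_rot":[0,0,0],"claw":1},{"xyz":[0,0,-4.6],"delta_rot":[0,0,0],"claw":1},{"xyz":[0,0,-4.6],"delta_rot":[0,0,0],"claw":1}]'; python3 go.py .526 -.1253 .135 -102.1
```

```text
now 12.175 [0.5586 0.2075 0.023 ] [-1.7999e+02  1.0000e-02 -1.0742e+02] [0.3 0.6 2.7] [ 39.2  24.9 -23.    0.  -42.1 -56.6]
xyz [10.908 -2.284 -3.735] rot [-0.01  0.01 -5.32]
time_s: 12.92
tcp_pos: [0.5583, 0.2074, 0.1612]
eef_rot: [-180.0, 0.1, -107.4]
contact_force: [-0.1, 0.2, -3.7]
gripper_width: 0.0177
gripper_force: 60.0
now 12.925 [0.5583 0.2074 0.1612] [-1.7999e+02  5.0000e-02 -1.0744e+02] [-0.1  0.2 -3.7] [ 39.2  16.  -14.9  -0.  -59.1 -56.6]
xyz [10.904 -2.296  0.864] rot [-0.01  0.05 -5.34]
```

```bash
python3 -m crank '[{"xyz":[0.8,-0.2,0],"delta_rot":[0,0,-1],"claw":1},{"xyz":[2.2,-0.4,0],"delta_rot":[0,0,-2],"claw":1},{"xyz":[3.6,-0.7,0],"delta_rot":[0,0,-3],"claw":1},{"xyz":[5,-1,0],"delta_rot":[0,0,-4],"claw":1},{"xyz":[6.4,-1.3,0],"delta_rot":[0,0,-5.3],"claw":1},{"xyz":[7.8,-1.6,0],"delta_rot":[0,0,-5.3],"claw":1},{"xyz":[9.2,-1.9,0],"delta_rot":[0,0,-5.3],"claw":1},{"xyz":[10.3,-2.1,0.2],"delta_rot":[0,0,-5.3],"claw":1},{"xyz":[10.9,-2.3,0.5],"delta_rot":[0,0,-5.3],"claw":1},{"xyz":[10.9,-2.3,0.86],"delta_rot":[0,0,-5.3],"claw":1},{"xyz":[10.9,-2.3,0.86],"delta_rot":[0,0,-5.3],"claw":1},{"xyz":[10.9,-2.3,0.86],"delta_rot":[0,0,-5.3],"claw":1}]'; python3 go.py .526 -.1253 .135 -102.1
python3 - <<'E'
from h import *; from plant import optics
c=optics.capture("scene"); C=cam(c); c2=optics.capture("top"); C2=cam(c2)
q=[.526,-.1253,np.radians(-12.1)]
print(proj(C,pl(q,[[0,0,.1],[0,58e-3,.07],[0,-58e-3,.07],[0,-.135,.08]])).round(0).tolist(),proj(C2,pl(q,[[0,0,.1],[0,-.135,.08]])).round(0))
cv2.imwrite("pics/s2.png",c["img"]);cv2.imwrite("pics/t2.png",c2["img"])
a=cv2.resize(c["img"][170:290,185:325],None,fx=5,fy=5,interpolation=cv2.INTER_CUBIC); cv2.imwrite("pics/s2c.png",a)
E
```

```text
time_s: 14.42
tcp_pos: [0.5266, -0.1245, 0.1349]
eef_rot: [180.0, -0.0, -102.1]
contact_force: [0.0, -0.6, -2.1]
gripper_width: 0.0182
gripper_force: 60.0
now 14.425 [ 0.5266 -0.1245  0.1349] [ 1.7998e+02 -1.0000e-02 -1.0206e+02] [ 0.  -0.6 -2.1] [  7.5  12.6 -23.5   0.  -54.  -19.5]
xyz [ 0.029  0.014 -0.003] rot [ 0.02 -0.01  0.04]
[[264.0, 218.0], [284.0, 239.0], [245.0, 219.0], [220.0, 204.0]] [[363. 217.]
 [417. 229.]]
```

View pics/s2c.png

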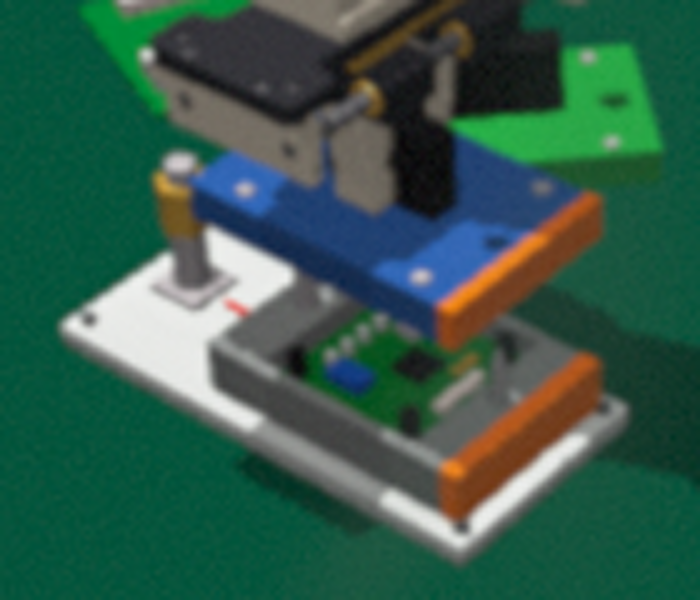

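The scene crop shows the cover level above the frame, orange over orange, with cover corners at about (437,303) and (602,194) and rim corners at (442,465) and (602,358). I'll compare their offsets in the same camera.

```bash
python3 - <<'E'
from h import *; from plant import optics,r
C=cam(optics.capture("scene")); up=lambda X:(np.array(X,float)+.5)/5-.5+[185,170]
zb=r.get_state()["tcp_pos"][2]-.023
for n,uv,z in (("cov top",[[437,303],[602,194],[192,183]],zb+.02),("cov bot",[[440,347],[602,235]],zb),("rim",[[442,465],[602,358],[212,345]],.04),("foot",[[447,515],[601,404]],.012)):
    W=ray(C,up(uv),z)[:,:2]; c,s=np.cos(np.radians(-12.1)),np.sin(np.radians(-12.1))
    L=(W-[.526,-.1253])@np.array([[c,-s],[s,c]]); print(n,(L*1e3).round(1).tolist())
E
```

```text
cov top [[50.2, 68.9], [-50.9, 76.2], [51.8, -68.7]]
cov bot [[53.1, 72.0], [-48.5, 78.0]]
rim [[48.6, 65.8], [-50.9, 76.3], [50.4, -69.6]]
foot [[49.2, 67.8], [-51.0, 75.6]]
```

```bash
python3 go.py .5256 -.1254 .090 -102.1; python3 -m crank '[{"xyz":[0.03,0.03,0.6],"delta_rot":[0,0,0],"claw":1},{"xyz":[0.03,0.03,1.0],"delta_rot":[0,0,0],"claw":1},{"xyz":[0.03,0.03,1.2],"delta_rot":[0,0,0],"claw":1},{"xyz":[0.03,0.03,1.35],"delta_rot":[0,0,0],"claw":1},{"xyz":[0.03,0.03,1.5],"delta_rot":[0,0,0],"claw":1},{"xyz":[0.03,0.03,1.5],"delta_rot":[0,0,0],"claw":1}]'; python3 go.py .5256 -.1254 .075 -102.1
```

```text
now 14.575 [ 0.5268 -0.1246  0.1354] [-1.7996e+02  1.0000e-02 -1.0207e+02] [-0.3  0.1 -3.1] [  7.4  12.6 -23.4   0.  -54.  -19.5]
xyz [0.034 0.034 1.514] rot [-0.04  0.01  0.03]
time_s: 15.32
tcp_pos: [0.5252, -0.126, 0.0899]
eef_rot: [180.0, -0.0, -102.1]
contact_force: [0.8, 0.0, -1.3]
gripper_width: 0.0176
gripper_force: 60.0
now 15.325 [ 0.5252 -0.126   0.0899] [ 179.99   -0.   -102.13] [ 0.8  0.  -1.3] [  7.3  15.5 -26.5  -0.  -48.  -19.4]
xyz [-0.022 -0.007  0.497] rot [ 0.01 -0.   -0.03]
```

```bash
python3 -m crank '[{"xyz":[-0.01,0,0.1],"delta_rot":[0,0,0],"claw":1},{"xyz":[-0.01,0,0.2],"delta_rot":[0,0,0],"claw":1},{"xyz":[-0.01,0,0.3],"delta_rot":[0,0,0],"claw":1},{"xyz":[-0.01,0,0.3],"delta_rot":[0,0,0],"claw":1}]'; python3 -c "
from plant import r;s=r.get_state();print(s['moment'],s['contact_force'],s['tcp_pos'])"
```

```text
time_s: 15.82
tcp_pos: [0.5255, -0.1257, 0.0809]
eef_rot: [-180.0, 0.0, -102.1]
contact_force: [0.6, 0.3, -2.9]
gripper_width: 0.0178
gripper_force: 60.0
[ 0.03586523 -0.14905811 -0.04357579] [ 0.57675212  0.34342298 -2.88442392] [ 0.5254845  -0.12566052  0.08086502]
```

```bash
python3 -m crank '[{"xyz":[0,0,0.1],"delta_rot":[0,0,0],"claw":1},{"xyz":[0,0,0.2],"delta_rot":[0,0,0],"claw":1},{"xyz":[0,0,0.3],"delta_rot":[0,0,0],"claw":1},{"xyz":[0,0,0.4],"delta_rot":[0,0,0],"claw":1},{"xyz":[0,0,0.4],"delta_rot":[0,0,0],"claw":1}]'; python3 -c "
from plant import r;s=r.get_state();print(s['moment'],s['contact_force'],s['tcp_pos'])"
```

```text
time_s: 16.45
tcp_pos: [0.5255, -0.1256, 0.0688]
eef_rot: [180.0, -0.0, -102.1]
contact_force: [1.5, -0.3, -3.0]
gripper_width: 0.0181
gripper_force: 60.0
[ 0.02888666 -0.44088672 -0.08966053] [ 1.54099502 -0.26513447 -3.04337848] [ 0.52546741 -0.12564952  0.06879629]
```

```bash
python3 -m crank '[{"xyz":[0,0,0.08],"delta_rot":[0,0,0],"claw":1},{"xyz":[0,0,0.16],"delta_rot":[0,0,0],"claw":1},{"xyz":[0,0,0.22],"delta_rot":[0,0,0],"claw":1},{"xyz":[0,0,0.22],"delta_rot":[0,0,0],"claw":1}]'; python3 -m crank '[{"xyz":[0,0,0.05],"delta_rot":[0,0,0],"claw":1},{"xyz":[0,0,0.1],"delta_rot":[0,0,0],"claw":1},{"xyz":[0,0,0.1],"delta_rot":[0,0,0],"claw":1}]'; python3 -c "
from plant import r;s=r.get_state();print(s['moment'],s['contact_force'],s['tcp_pos'],s['eef_rot'])"
```

```text
time_s: 16.95
tcp_pos: [0.5255, -0.1257, 0.0633]
eef_rot: [-180.0, -0.0, -102.1]
contact_force: [-3.2, 2.3, 9.9]
gripper_width: 0.0176
gripper_force: 60.0
time_s: 17.32
tcp_pos: [0.5256, -0.1257, 0.0629]
eef_rot: [-179.9, -0.0, -102.0]
contact_force: [-12.4, 5.8, 35.1]
gripper_width: 0.0177
gripper_force: 60.0
[ 2.30706483  4.87952916 -0.12733783] [-12.39751273   5.78434202  35.09370306] [ 0.52561655 -0.12572313  0.06292008] [-1.79905063e+02 -1.85560720e-02 -1.02049747e+02]
```

```bash
python3 -m crank '[{"xyz":[0,0,0],"delta_rot":[0,0,0],"claw":1},{"xyz":[0,0,0],"delta_rot":[0,0,0],"claw":1},{"xyz":[0,0,0],"delta_rot":[0,0,0],"claw":1},{"xyz":[0,0,0],"delta_rot":[0,0,0],"claw":1}]'; python3 - <<'E'
from plant import optics; import cv2,numpy as np
a=optics.capture("scene")["img"][190:290,190:320]; b=optics.capture("top")["img"][195:265,320:435]
im=np.zeros((600,790,3),np.uint8); im[:400,:520]=cv2.resize(a,None,fx=4,fy=4,interpolation=cv2.INTER_CUBIC)
im[400:,:]=0; t=cv2.resize(b[10:60,60:115],None,fx=4,fy=4,interpolation=cv2.INTER_CUBIC); im[400:600,:220]=t
cv2.imwrite("pics/end.png",im)
E
```

```text
time_s: 17.82
tcp_pos: [0.5256, -0.1257, 0.0629]
eef_rot: [-179.9, -0.0, -102.1]
contact_force: [-12.4, 6.4, 34.3]
gripper_width: 0.0176
gripper_force: 60.0
```

View pics/end.png

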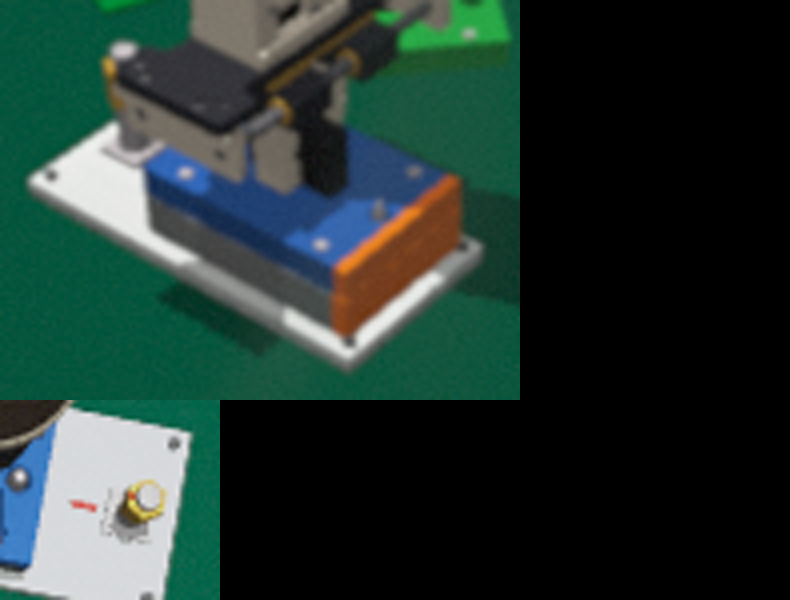

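The cover sits flush with both dowels through it and orange over orange. The red mark on the hex (133,492) points at the plate line, so it is locked, and the push is steady at about 34 N.

```bash
python3 -c "
from plant import job;print(job.close_job())"
```

```text
the job is handed in; nothing more can be done
None
```

The job is handed in with the coupling turned to its stop and the cover flush on both dowels, orange over orange, held shut at about 34 N; the hand-in returned no verdict.

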